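Close up the badge printer and feed a card

TASK

The badge printer's card magazine has been left part-way out: with your fingertips push it straight in along its deck until it is fully home, without picking it up. Then lightly press the long key on top of the printer down and let it come back up, and withdraw. Leave the round and the square key unpressed and the other things on the desk where they are.

Things in the scene. Friction and masses are not known exactly. Their poses are not given: they have to be found in the camera images.
- printer: White badge printer, fixed; place and yaw vary. Origin on the desk under the middle of its housing (200 x 220 x 90 mm high); x from its front to its back (away from the robot), y left, z up. Front face at x = -100 mm. Three keys in a row on top near the front, at x = -55, y = -62, 0, 62 mm; which is where varies.
- magazine_rear (a point): Centre of the rear end face (towards the robot) of the card magazine, 23 mm above the desk; x axis into the printer. Fully home, against a rigid stop, it lies at x = -165 mm in the printer's frame, 12 mm clear of the side guides, so vertical fingertips can push it all the way; at the start 25 to 50 mm farther out. Slides with 1 to 3 N.
- deck_end (a point): Middle of the near end of the printer's grey deck, on its top face, 8 mm above the desk, at x = -250 mm in the printer's frame. The deck is 82 mm wide and runs from here into the mouth in the front face. Two side guides, 64 mm apart, stand 14 mm above it from x = -153 to -101 mm. Only the magazine lies on it.
- long_key_top (a point): Centre of the top face of the long key, the one to press: black, oblong, 46 (along the printer's x) by 18 mm, standing 12 mm proud of a 58 x 36 mm grey bezel; about 105 mm above the desk. Its x axis is the printer's x.
- long_key (a joint): Travel of the long key, m: 0 up, 0.007 fully down; counts as pressed above 0.004. Spring: starts to move at 1.5 N, needs about 3.5 N at 4 mm and 5 N fully down, and returns by itself.
- round_key (a joint): Travel of the round key (not to be pressed), m: 0 up, 0.007 fully down; same spring.
- round_key_top (a point): Centre of the top face of the round key, black, 24 mm across, as high as the long key. Not to be pressed.
- square_key (a joint): Travel of the square key (not to be pressed), m: 0 up, 0.007 fully down; same spring.
- square_key_top (a point): Centre of the top face of the square key, black, 21 x 21 mm, as high as the long key. Not to be pressed.
- stamp: Bystander: loose wooden hand stamp standing on the desk beside the deck, on the printer's +y side; 34 mm across, 56 mm high. Origin at the centre of its underside.
- clip_box: Bystander: loose cardboard box of paper clips, 60 x 40 x 22 mm high, on the desk beside the deck, on the printer's -y side. Origin at the centre of its underside.
- tape_roll: Bystander: loose roll of clear tape lying on the back half of the printer's top, 60 mm across, 19 mm high. Origin at the centre of its underside.
- mug: Bystander: loose white mug, 80 mm across, 90 mm high, left part of the desk. Origin at the centre of its underside.
- bottle: Bystander: loose green bottle, 60 mm across, 190 mm high, right part of the desk. Origin at the centre of its underside.
- stapler: Bystander: loose black stapler, 130 x 34 x 45 mm high, right part of the desk. Origin at the centre of its underside.
- mouse: Bystander: loose black computer mouse, 100 x 58 x 31 mm high, left part of the desk. Origin at the centre of its underside.
- magazine: Card magazine: loose flat grey box, 115 (along x) x 60 x 30 mm high, 0.18 to 0.35 kg, lying on the deck between the guides with 2 mm play each side. Origin at the centre of its underside, 57.5 mm ahead of the rear face; x into the printer, z up.
Things that resemble listed ones, but are neither listed nor needed, are in the scene too. What is shaped like the magazine but blue or orange is not meant.

How it is judged (in metres and radians):
On the way, in this order (a step that is already met when the one before it is completed fails the run):
1. the magazine is pushed fully home (x of magazine_rear in the frame of printer above -0.168 m), for 0.2 s.
2. with the magazine home, the long key is pressed down (value of joint long_key above 0.004 m and contact force between the fingers and long_key above 0.5 N and x of magazine_rear in the frame of printer above -0.168 m), for 0.05 s.
At the end, for the whole second after the job is handed in: The magazine rests flat in the printer within 3 mm of its stop, all three keys are up (within 1 mm), and the seven bystanders stand within 20 mm of where they began (x of magazine_rear in the frame of printer above -0.168 m and z of magazine_rear in the frame of printer below 0.026 m and linear speed of magazine below 0.01 m/s and value of joint each of long_key, round_key, square_key below 0.001 m and distance of each of stamp, clip_box, tape_roll, mug, bottle, stapler, mouse from where it was at the start of the episode below 0.02 m); the robot touches nothing.
It fails at once if the round or the square key is pressed (more than 2 mm) (value of joint any of round_key, square_key above 0.002 m).
It fails at once if the long key is pressed before the magazine is home (value of joint long_key above 0.004 m and x of magazine_rear in the frame of printer below -0.171 m).
It fails at once if the long key is pressed hard (more than 20 N) (contact force between long_key and anything else above 20 N).
It fails at once if the magazine is lifted or tipped (its rear end more than 10 mm up, or tilted more than 0.2 rad) or pulled out of the guides (z of magazine_rear in the frame of printer above 0.033 m or angle between magazine_rear's own z axis and vertical above 0.2 rad or x of magazine_rear in the frame of printer below -0.26 m).
It fails at once if a bystander is moved more than 20 mm or tipped over (distance of any of stamp, clip_box, tape_roll, mug, bottle, stapler, mouse from where it was at the start of the episode above 0.02 m or angle between any of stamp, clip_box, tape_roll, mug, bottle, stapler, mouse's own z axis and vertical above 0.5 rad).
It also fails if it takes over 48 s, if anything falls off the work surface, if the arm or the gripper's body presses on something with over 40 N, if the wrist force passes 120 N, or if a joint passes its speed limit or range.

ROBOT

A 6-joint arm with a two-finger parallel gripper is mounted at the origin on the work surface. World frame = base frame: x ahead of the robot, y to its left, z up, the work surface at z = 0. Lengths are in mm, angles in rad, forces in N, time in s.
With the tool pointing down it reaches from about 325 to 775 mm from the base axis. Payload 5.5 kg.
Tool frame: the origin (TCP) lies at the very end of the fingers, on their centre line; the grasp point (between the pads) lies 19 mm behind it; z points along the fingers, y is the direction in which the jaws open and shut (so a half turn about z gives the same grasp; the last joint's range is limited). The gripper opens to 85 mm and grips with 20 to 120 N. Pads are 22 mm wide; open, the fingers measure 114 mm over their backs; the gripper's body (76 mm by 85 mm) begins 54 mm behind the grasp point. The pads swing forward as they close: fully open they stand 13 mm farther back than shut.
Start: joints at [-1.255, 0.091, 1.231, -0, 1.82, -0.057], TCP at [218.535, -558.801, 231.275] pointing down, gripper open.
Joint ranges: [-2.87, 2.87], [-0.86, 2.18], [0.17, 2.46], [-1.51, 4.65], [0.06, 2.69], [-2.65, 2.65]. Speed limits (rad/s): [2.57, 2.57, 3.01, 3.14, 3.14, 3.14].

INTERFACE

Orientations are given as [roll, pitch, yaw] about the fixed x, y, z axes, in that order (R = Rz(yaw) Ry(pitch) Rx(roll)).
In Python, from plant import robot gives the robot as it stands.
- The arm moves only by the tool apply_moves, never from a script. Its arguments are lists of equal length, an entry for each row: "slide": the shift along the tool's x, y, z in units of 60 mm (1.0 is 60 mm), a list of three; "turn": the turn about the tool's z in units of 6 degrees (1.0 is 6 degrees); "gripper": the opening, from 0 (shut) to 1 (fully open). In form: {"slide": [[x, y, z], ...], "turn": [turn, ...], "gripper": [gripper, ...]}. A call has 1 to 5 rows; each row shifts and turns the commanded pose from where the row before left it, along the tool's axes as they then stand; what a row does not reach is not made up. A row lasts 1/8 s, in which the tool goes at most 62.5 mm and 10.7 degrees, less where a joint would pass 70% of its speed; a pose out of reach is approached as far as the arm can. A call is refused whole if a number of a shift passes 1 or a number of a turn 1, either way. A call with a gripper value outside its range is refused whole. The fingers move at their own pace and stop on an object; "newtons" is the grip in N (left out, the last holds). Time passes only in rows, so rows that do not move let the fingers close. It gives the time, the measured TCP pose, the force and the opening at its end, in the units of the state.
- robot.read_state(): the state, without advancing time (a new reading comes with each control period).
- robot.get_image(name): name is "scene" or "top" or "wrist"; returns (picture, depth): 420x560x3 uint8, red, green, blue; 420x560 float32, mm along the optical axis (not along the pixel's ray), 0 where there is no reading.
- robot.calibration(name): a dict with "fovy" (degrees; the focal length in pixels is half the picture's height over the tangent of half this angle, whatever the lens; pixels are square), "cx", "cy" (the principal point, pixels), "k1" (the pictures are not rectified: a ray, as slopes to the right and down, at radius r is drawn at 1 + k1 r^2 times it, then the intrinsics apply), "T" (4x4, takes a point from camera to world coordinates). Camera axes: x right, y down, z forward; pixel columns grow to the right and rows downward; lengths in mm; the calibration is good to about 2 mm. A picture is of the moment at which its call begins: read the wrist's pose just before it. calibration takes no time and is no camera call; for the wrist camera it gives the pose at the moment of the call.
- robot.finish_job(): hands the job in, once; it reports no verdict.
Trained networks look in the newest picture that a camera, given by its name, has taken for a name from the list of things; names that differ only in an ending like _2 or _b are one class to them, and where a whole thing is asked for, a point or a joint stands for the part that bears it (a point fixed in the world has none). Each returns a list of dicts, best first, with "score" (0 to 1); they miss things now and then, are a little off and sometimes report something else, mostly with a low value. They report only what shows in the picture. A call takes as long as a camera call. They do not tell look-alikes from the thing itself.
- robot.boxes_of(camera, query): "bbox" ([left, top, right, bottom] in pixels, round what is visible of it).
- robot.silhouettes(camera, query): "mask" (420x560 bool, what is visible of it) and "bbox" ([left, top, right, bottom] in pixels, round what is visible of it).
- robot.spot_point(camera, query): "position" ([row, column] in pixels: a listed point, or the origin of a listed thing).
The state is a dict: "time": time; "joints": joint angles; "dq": joint speeds; "joint_efforts": joint torques, N m; "eef_pos": TCP position; "tool_rot": TCP orientation; "wrist_force": force on the tool from outside, world axes, zero at the start; "wrist_torque": the same for the moment, N m; "grip_width": finger opening in mm.
Only numpy, scipy, OpenCV 4.12 (cv2) and the standard library are available. Lean on these libraries where they do the work, as an engineer would, in place of code of your own. Each camera call takes 0.05 s, during which the arm holds its last target. There are 200 camera calls.

## Working session

There is one attempt and no reset: what is moved stays moved. The work goes in short steps, Python scripts to look and compute and a tool call to move; the robot and the scene stay as the last step left them, time stands still between calls to the robot, and variables do not carry over. Pictures are saved under pics/ and viewed, on a budget of 10 in all, crops included, one or two more only if the job needs it, and the job is handed in when it is done.

Besides the shell and the picture viewer there is one more tool, called as name([rows], argument=value, ...), one row to a line, values as JSON. apply_moves: Moves the arm, as the interface text tells. Its arguments: {"type":"object","properties":{"slide":{"type":"array","items":{"type":"array","items":{"type":"number"}}},"turn":{"type":"array","items":{"type":"number"}},"gripper":{"type":"array","items":{"type":"number"}},"newtons":{"type":"number"}},"required":["slide","turn","gripper"]}

```bash
mkdir -p pics; cat > h.py <<'E'
import numpy as np,cv2
from plant import robot
def proj(cal,shape=(420,560)):
    f=shape[0]/2/np.tan(np.radians(cal['fovy'])/2); return f
def ray(cal,u,v):
    f=proj(cal); K=np.array([[f,0,cal['cx']],[0,f,cal['cy']],[0,0,1]])
    x,y=(u-cal['cx'])/f,(v-cal['cy'])/f; a,b=x,y
    for _ in range(20):
        s=1+cal['k1']*(a*a+b*b); a,b=x/s,y/s
    return np.array([a,b,1.])
def atz(cal,u,v,z):
    T=np.array(cal['T']); d=T[:3,:3]@ray(cal,u,v); o=T[:3,3]
    return o+d*(z-o[2])/d[2]
def atdepth(cal,u,v,dep):
    T=np.array(cal['T']); return T[:3,:3]@(ray(cal,u,v)*dep)+T[:3,3]
def pix(cal,p):
    T=np.array(cal['T']); c=T[:3,:3].T@(np.array(p)-T[:3,3]); a,b=c[:2]/c[2]; s=1+cal['k1']*(a*a+b*b); f=proj(cal)
    return cal['cx']+f*a*s, cal['cy']+f*b*s
E
cat > a.py <<'E'
from h import *
np.set_printoptions(precision=1,suppress=True)
Z={'magazine_rear':23,'deck_end':8,'long_key_top':105,'round_key_top':105,'square_key_top':105,'stamp':0,'clip_box':0,'tape_roll':90,'printer':0}
for c in ['scene','top']:
    im,d=robot.get_image(c); cal=robot.calibration(c); print(c,np.array(cal['T'])[:3,3],cal['fovy'],cal['k1'])
    cv2.imwrite(f'pics/{c}1.png',im[:,:,::-1]); np.save(f'{c}_d.npy',d)
    for q,z in Z.items():
        for r in robot.spot_point(c,q)[:3]:
            v,u=r['position']; print(q,round(r['score'],2),'uv',round(u),round(v),'atz',atz(cal,u,v,z),'dep',atdepth(cal,u,v,d[min(int(v),419),min(int(u),559)]))
print(robot.read_state())
E
python3 a.py
```

```text
scene [962.7 601.7 842.8] 55.795368096351666 -0.08702800362242015
magazine_rear 0.92 uv 322 198 atz [389.4  -9.7  23. ] dep [375.3 -24.7   2.9]
magazine_rear 0.88 uv 254 197 atz [ 556.3 -121.8   23. ] dep [ 560.4 -114.6   31.1]
magazine_rear 0.67 uv 316 237 atz [496.  99.  23.] dep [962.7 601.7 842.8]
deck_end 0.91 uv 325 233 atz [457.8  91.7   8. ] dep [459.3  93.2  10.4]
long_key_top 0.71 uv 284 262 atz [648.8 166.4 105. ] dep [649.1 166.8 105.6]
round_key_top 0.51 uv 268 239 atz [642.1  91.6 105. ] dep [643.   93.2 107.2]
square_key_top 0.5 uv 250 227 atz [658.8  32.  105. ] dep [658.5  31.5 104.3]
stamp 0.55 uv 329 276 atz [532.9 204.6   0. ] dep [539.2 210.4  12.3]
stamp 0.54 uv 241 285 atz [732.6 102.5   0. ] dep [757.5 156.7  91.5]
clip_box 0.6 uv 376 350 atz [570.9 419.6   0. ] dep [608.6 437.1  80.9]
clip_box 0.52 uv 271 218 atz [547.7 -41.7   0. ] dep [559.1 -24.1  23. ]
clip_box 0.42 uv 430 289 atz [348.3 380.1   0. ] dep [369.6 387.7  29.2]
tape_roll 0.64 uv 242 282 atz [751.6 152.9  90. ] dep [751.  151.8  88.1]
printer 0.78 uv 249 276 atz [702.7  92.9  -0. ] dep [736.7 
[... 890 characters left out ...]
0. ] dep [525.5 196.2  53.9]
clip_box 0.51 uv 290 212 atz [545.7 -30.3   0. ] dep [543.4 -29.5  25.8]
tape_roll 0.8 uv 224 136 atz [760.1 149.9  90. ] dep [760.1 149.9  90.2]
tape_roll 0.55 uv 253 234 atz [479.9  74.9  90. ] dep [482.6  80.5   7.4]
printer 0.68 uv 248 160 atz [710.4  90.3   0. ] dep [689.7  83.6  88.7]
{'time': 1.0, 'joints': array([-1.3,  0.1,  1.2, -0. ,  1.8, -0.1]), 'dq': array([ 0., -0.,  0., -0., -0., -0.]), 'joint_efforts': array([  0. , -45.8, -41.8,   0. ,   0. ,  -0. ]), 'eef_pos': array([ 218.5, -558.8,  231.3]), 'tool_rot': array([-3.1,  0. ,  0.4]), 'wrist_force': array([-0.2, -0.2, -0.3]), 'wrist_torque': array([-0.,  0.,  0.]), 'grip_width': 85.07463435558392}
```

```bash
python3 - <<'E'
import cv2
a=cv2.imread('pics/top1.png')
cv2.imwrite('pics/topcrop.png',cv2.resize(a[100:310,160:360],None,fx=2.8,fy=2.8,interpolation=cv2.INTER_CUBIC))
E
```

```text
(no output)
```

View pics/topcrop.png

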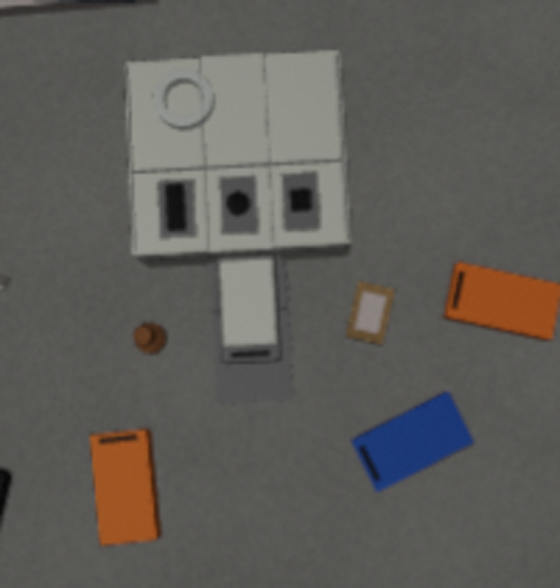

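View pics/scene1.png

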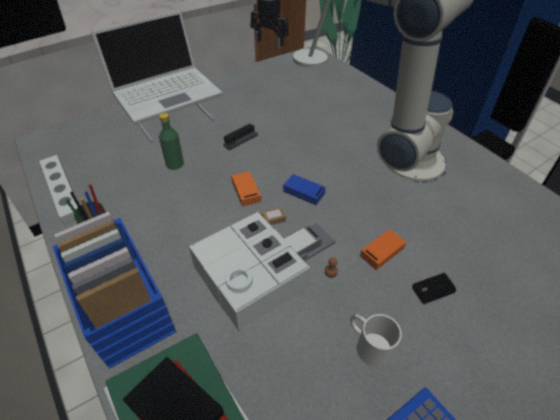

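Top crop: the grey magazine is on the deck with its rear at about uv (249,229). Look-alikes are orange (206,255), orange (~340,207) and blue (~307,257); the grey one on the deck is the one I want. Long key at uv (222,174), round (245,172), square (267,171).

```bash
cat > fit.py <<'E'
from h import *
np.set_printoptions(precision=3,suppress=True)
def cloud(c):
    im,d=robot.get_image(c); cal=robot.calibration(c); P=np.zeros((420,560,3))
    for v in range(420):
        for u in range(560):
            P[v,u]=atdepth(cal,u,v,d[v,u]) if d[v,u]>0 else [0,0,-999]
    return im,P
if __name__=='__main__':
  for c in ['top','scene']:
    im,P=cloud(c)
    x,y,z=P[...,0],P[...,1],P[...,2]
    def rect(m,n):
        m=cv2.morphologyEx(m.astype(np.uint8),cv2.MORPH_OPEN,np.ones((3,3)))
        k,l,s,_=cv2.connectedComponentsWithStats(m); i=1+s[1:,4].argmax(); q=P[l==i]
        print(c,n,len(q),'z',np.median(q[:,2]),cv2.minAreaRect(q[:,:2].astype(np.float32)))
    reg=(x>400)&(x<850)&(y>-60)&(y<240)
    rect(reg&(z>78)&(z<115),'top')
    rect(reg&(x<590)&(y>40)&(y<150)&(z>27)&(z<50),'mag')
    rect(reg&(x<590)&(y>30)&(y<150)&(z>4)&(z<14),'deck')
    dark=(im.max(2)<45)&reg&(z>90)
    k,l,s,_=cv2.connectedComponentsWithStats(dark.astype(np.uint8))
    for i in range(1,k):
        if s[i,4]>10: print('dark',s[i,4],P[l==i].mean(0),cv2.minAreaRect(P[l==i][:,:2].astype(np.float32)))
  print(robot.read_state()['tool_rot'])
E
python3 fit.py
```

```text
top top 5521 z 91.0361398207549 ((705.6371459960938, 95.18807983398438), (204.83021545410156, 221.5607452392578), 1.6136130094528198)
top mag 657 z 38.796870685667045 ((543.389404296875, 89.87031555175781), (92.5997314453125, 60.17720413208008), 1.2494889497756958)
top deck 421 z 8.579644330218116 ((493.27880859375, 88.03292846679688), (80.93768310546875, 73.88896179199219), 89.43082427978516)
dark 102 [649.367 155.107 105.177] ((648.8546752929688, 156.55984497070312), (19.12712287902832, 42.766231536865234), 88.51753234863281)
dark 50 [652.114  31.399 105.342] ((654.2374267578125, 31.399778366088867), (16.626882553100586, 22.405485153198242), 88.78398132324219)
dark 53 [650.853  93.556 105.064] ((650.37353515625, 93.31878662109375), (22.279775619506836, 20.13789176940918), 13.635540962219238)
scene top 6763 z 91.23114418799423 ((703.6055908203125, 97.0486831665039), (204.65567016601562, 222.6732635498047), 1.523647427558899)
scene mag 603 z 39.47112290582368 ((537.5555419921875, 92.58940887451172), (83.3058853149414, 62.26926803588867), 0.4528493285179138)
scene deck 330 z 9.055126161031467 ((483.2169189453125, 111.35643768310547), (123.77527618408203, 63.30583953857422), 44.344390869140625)
dark 39 [653.878  38.19  105.975] ((653.9755249023438, 37.3927116394043), (15.987728118896484, 14.780278205871582), 6.816253185272217)
dark 39 [651.809  99.541 105.68 ] ((651.92041015625, 98.332275390625), (16.277667999267578, 16.823400497436523), 50.59169006347656)
dark 104 [650.319 160.076 105.556] ((650.2730712890625, 159.38990783691406), (41.229854583740234, 14.981740951538086), 3.053941249847412)
[-3.142  0.     0.373]
```

apply_moves([
  [0,0,0],
  [0,0,0],
  [0,0,0],
  [0,0,0],
  [0,0,0],
], turn=[0.83,0.83,0.83,0.82,0], gripper=[0,0,0,0,0], newtons=20)

```text
time: 1.72
eef_pos: [218.5, -558.8, 231.3]
tool_rot: [-3.142, -0.0, 0.027]
wrist_force: [0.7, -0.0, -1.0]
grip_width: -0.4
```

apply_moves([
  [0.4,-0.9,0],
  [0.4,-0.9,0],
  [0.4,-0.9,0],
  [0.4,-0.9,0],
  [0.4,-0.9,0],
], turn=[0,0,0,0,0], gripper=[0,0,0,0,0])

```text
time: 2.35
eef_pos: [331.8, -284.0, 231.4]
tool_rot: [3.141, -0.001, 0.028]
wrist_force: [1.0, -0.6, 1.1]
grip_width: 0.3
```

apply_moves([
  [0.4,-0.9,0],
  [0.4,-0.9,0],
  [0.4,-0.9,0],
  [0.4,-0.9,0],
  [0,0,0],
], turn=[0,0,0,0,0], gripper=[0,0,0,0,0])

```text
time: 2.98
eef_pos: [422.5, -63.7, 231.3]
tool_rot: [-3.141, -0.0, 0.035]
wrist_force: [-0.2, 0.1, 0.3]
grip_width: -0.3
```

apply_moves([
  [0.26,-0.84,0],
  [0.26,-0.84,0],
  [0.26,-0.84,0],
  [0,0,0],
  [0,0,0],
], turn=[0,0,0,0,0], gripper=[0,0,0,0,0])

```text
time: 3.6
eef_pos: [464.6, 84.0, 231.2]
tool_rot: [3.141, 0.0, 0.026]
wrist_force: [0.2, -0.2, -0.3]
grip_width: 0.1
```

```bash
cat > w.py <<'E'
from fit import *
import sys
print(robot.read_state()['eef_pos'],robot.read_state()['tool_rot'])
im,P=cloud('wrist'); cal=robot.calibration('wrist')
for q,z in {'magazine_rear':23,'deck_end':8,'long_key_top':105,'round_key_top':105,'square_key_top':105}.items():
    for r in robot.spot_point('wrist',q)[:2]:
        v,u=r['position']; print(q,round(r['score'],2),round(u),round(v),atz(cal,u,v,z))
cv2.imwrite(f'pics/{sys.argv[1]}.png',im[:,:,::-1])
E
python3 w.py wrist1
```

```text
[464.574  84.007 231.244] [3.141 0.    0.026]
magazine_rear 0.84 462 98 [ 565.538 -117.324   23.   ]
magazine_rear 0.83 272 159 [491.277  92.988  23.   ]
deck_end 0.7 274 184 [457.35   89.847   8.   ]
```

View pics/wrist1.png

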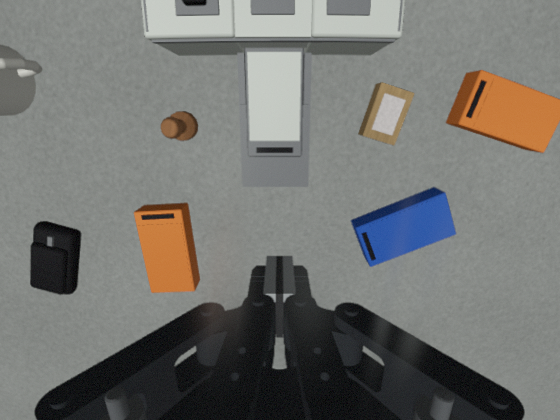

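The wrist view shows the grey magazine on its deck, rear-face base at about (275,156) and deck end at (275,186). Fingers are shut and in line; the look-alikes are off the deck.

```bash
python3 - <<'E'
from h import *
cal=robot.calibration('wrist'); np.set_printoptions(precision=1,suppress=True)
for u,v,z in [(242,186,8),(309,186,8),(249,156,8),(302,156,8),(249,142,38),(302,142,38),(146,40,90),(403,38,90)]: print(atz(cal,u,v,z))
E
```

```text
[454.2 130.4   8. ]
[456.2  47.1   8. ]
[491.5 121.5   8. ]
[493.1  57.6   8. ]
[511.2 118.5  38. ]
[512.6  60.7  38. ]
[600.6 201.3  90. ]
[607.5 -17.2  90. ]
```

apply_moves([
  [0,-0.08,0.9],
  [0,0,0.9],
  [0,0,0.9],
  [0,0,0.8],
  [0,0,0],
], turn=[0,0,0,0,0], gripper=[0,0,0,0,0])

```text
time: 4.53
eef_pos: [461.2, 89.1, 17.2]
tool_rot: [3.141, 0.009, 0.026]
wrist_force: [-0.5, -0.1, 0.1]
grip_width: 0.1
```

apply_moves([
  [0.1,0,0],
  [0.1,0,0],
  [0.1,0,0],
  [0.1,0,0],
  [0,0,0],
], turn=[0,0,0,0,0], gripper=[0,0,0,0,0])

```text
time: 5.15
eef_pos: [489.0, 90.5, 21.5]
tool_rot: [-3.142, -0.0, 0.026]
wrist_force: [-0.2, -0.3, -0.7]
grip_width: 0.0
```

apply_moves([
  [0.1,0,0],
  [0.1,0,0],
  [0.1,0,0],
  [0.1,0,0],
  [0,0,0],
], turn=[0,0,0,0,0], gripper=[0,0,0,0,0])

```text
time: 5.78
eef_pos: [513.2, 91.1, 21.3]
tool_rot: [3.142, -0.001, 0.026]
wrist_force: [0.5, 0.0, 0.4]
grip_width: -0.1
```

apply_moves([
  [0.05,0,0],
  [0.05,0,0],
  [0.05,0,0],
  [0.05,0,0],
], turn=[0,0,0,0], gripper=[0,0,0,0])

```text
time: 6.28
eef_pos: [524.6, 91.4, 21.2]
tool_rot: [-3.142, 0.0, 0.026]
wrist_force: [-2.1, -0.7, -0.4]
grip_width: 0.2
```

apply_moves([
  [0.04,0,0],
  [0.04,0,0],
  [0,0,0],
], turn=[0,0,0], gripper=[0,0,0])

```text
time: 6.65
eef_pos: [529.5, 91.5, 21.2]
tool_rot: [3.142, -0.0, 0.026]
wrist_force: [-0.3, 0.8, 0.1]
grip_width: 0.1
```

```bash
python3 w.py wrist2
```

```text
[529.456  91.539  21.226] [ 3.142 -0.     0.026]
magazine_rear 0.78 282 251 [540.917  90.816  23.   ]
magazine_rear 0.76 69 389 [437.729 225.472  23.   ]
deck_end 0.68 279 361 [453.466  90.157   8.   ]
```

View pics/wrist2.png

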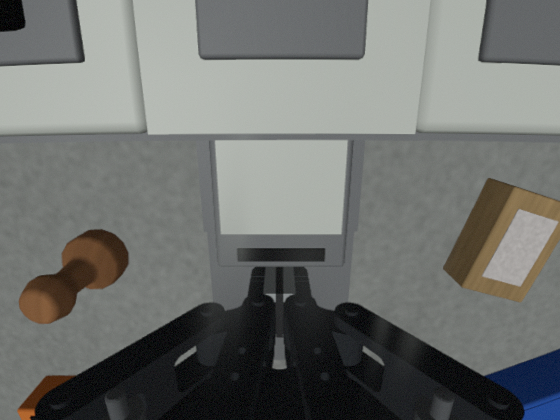

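The fingertips sit at the magazine's rear face (281,265), which is still square between the guides. I'll push on until the stop shows in the force.

apply_moves([
  [0.03,0,0],
  [0.03,0,0],
  [0,0,0],
], turn=[0,0,0], gripper=[0,0,0])

```text
time: 7.32
eef_pos: [529.5, 91.6, 21.5]
tool_rot: [3.141, 0.008, 0.026]
wrist_force: [-16.1, -2.2, 10.1]
grip_width: 0.1
```

apply_moves([
  [0.03,0,0],
  [0.03,0,0],
  [0,0,0],
], turn=[0,0,0], gripper=[0,0,0])

```text
time: 7.7
eef_pos: [529.5, 91.6, 21.5]
tool_rot: [3.141, 0.017, 0.027]
wrist_force: [-32.8, -2.6, 20.2]
grip_width: -0.1
```

The stop is reached: force rose to 33 N with TCP x fixed at 529.5. Backing off, rising and moving near the keys for a look.

apply_moves([
  [-0.3,0,0],
  [-0.3,0,0],
  [0,0,-0.6],
  [0,0,-0.8],
  [0,0,-0.8],
], turn=[0,0,0,0,0], gripper=[0,0,0,0,0])

```text
time: 8.32
eef_pos: [500.4, 90.8, 154.8]
tool_rot: [-3.142, -0.001, 0.026]
wrist_force: [0.4, -1.2, -0.5]
grip_width: 0.0
```

apply_moves([
  [0,0,-0.8],
  [0.5,-0.5,0],
  [0.6,-0.5,0],
  [0,0,0],
  [0,0,0],
], turn=[0,0,0,0,0], gripper=[0,0,0,0,0])

```text
time: 8.95
eef_pos: [564.7, 152.4, 201.1]
tool_rot: [3.141, 0.001, 0.026]
wrist_force: [-0.1, 0.4, 0.9]
grip_width: 0.1
```

```bash
python3 w.py wrist3; python3 - <<'E'
from fit import *
im,P=cloud('wrist'); z=P[...,2]
dark=(im.max(2)<50)&(z>98)&(z<112)&(P[...,0]>615)&(P[...,0]<690)
k,l,s,_=cv2.connectedComponentsWithStats(dark.astype(np.uint8))
for i in range(1,k):
    if s[i,4]>60: print(s[i],P[l==i].mean(0),cv2.minAreaRect(P[l==i][:,:2].astype(np.float32)))
E
```

```text
[564.706 152.363 201.083] [3.141 0.001 0.026]
magazine_rear 0.87 332 210 [540.127  92.975  23.   ]
magazine_rear 0.73 213 287 [436.628 230.038  23.   ]
deck_end 0.98 326 269 [457.27   90.846   8.   ]
round_key_top 0.75 360 109 [647.624  93.192 105.   ]
round_key_top 0.54 334 211 [566.383 106.702 105.   ]
square_key_top 0.64 444 108 [651.079  28.761 105.   ]
square_key_top 0.55 363 107 [649.144  91.138 105.   ]
[ 265   75   23   62 1369] [648.524 156.752 105.273] ((648.0374145507812, 156.92922973632812), (44.232383728027344, 16.471158981323242), 1.903404951095581)
[341  91  32  31 754] [649.844  95.993 105.112] ((649.7144775390625, 95.53279113769531), (22.280099868774414, 21.89966583251953), 78.61380767822266)
[420  94  33  27 786] [651.609  35.013 104.711] ((651.539794921875, 33.905113220214844), (19.465801239013672, 20.773717880249023), 1.7806552648544312)
```

View pics/wrist3.png

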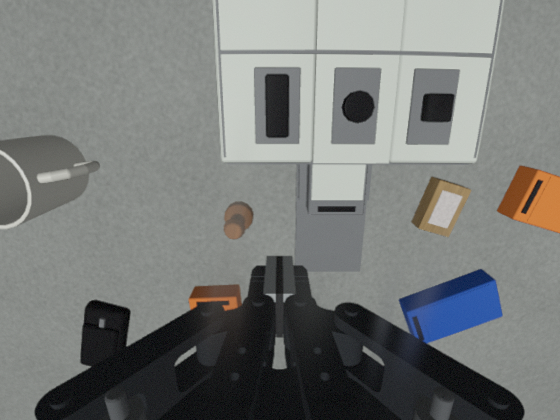

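Long key is at uv (277,106), world (648.5,156.8,105); the magazine is home (rear at 540). Moving over the key.

apply_moves([
  [0.7,-0.02,0],
  [0.69,-0.02,0],
  [0,0,0.5],
  [0,0,0.8],
  [0,0,0],
], turn=[0,0,0,0,0], gripper=[0,0,0,0,0])

```text
time: 9.93
eef_pos: [645.5, 156.4, 117.7]
tool_rot: [3.14, 0.01, 0.026]
wrist_force: [-0.6, -0.3, -0.7]
grip_width: 0.3
```

apply_moves([
  [0,0,0],
  [0,0,0.05],
  [0,0,0.05],
  [0,0,0],
], turn=[0,0,0,0], gripper=[0,0,0,0])

```text
time: 10.42
eef_pos: [648.2, 157.1, 117.7]
tool_rot: [-3.141, -0.001, 0.026]
wrist_force: [0.8, -0.3, 0.3]
grip_width: -0.1
```

apply_moves([
  [0,0,0.07],
  [0,0,0.07],
  [0,0,0.06],
  [0,0,0.03],
  [0,0,0],
], turn=[0,0,0,0,0], gripper=[0,0,0,0,0])

```text
time: 11.05
eef_pos: [648.0, 157.1, 103.7]
tool_rot: [3.142, 0.0, 0.026]
wrist_force: [-1.3, -0.6, 2.0]
grip_width: 0.1
```

apply_moves([
  [0,0,0.02],
  [0,0,0.02],
  [0,0,0],
], turn=[0,0,0], gripper=[0,0,0])

```text
time: 11.42
eef_pos: [648.2, 157.1, 101.3]
tool_rot: [-3.142, -0.0, 0.026]
wrist_force: [-2.3, -1.1, 3.3]
grip_width: 0.3
```

apply_moves([
  [0,0,0.02],
  [0,0,0.015],
  [0,0,0],
  [0,0,0],
], turn=[0,0,0,0], gripper=[0,0,0,0])

```text
time: 11.92
eef_pos: [648.2, 157.1, 99.2]
tool_rot: [-3.142, -0.0, 0.026]
wrist_force: [-1.8, -0.2, 3.1]
grip_width: 0.4
```

apply_moves([
  [0,0,0.02],
  [0,0,0],
  [0,0,0],
], turn=[0,0,0], gripper=[0,0,0])

```text
time: 12.3
eef_pos: [648.2, 157.1, 98.1]
tool_rot: [-3.142, -0.0, 0.026]
wrist_force: [-1.6, -0.7, 6.8]
grip_width: -0.1
```

```bash
python3 -c "
from plant import robot
import numpy as np
f=[]
for i in range(4):
    s=robot.read_state(); f.append(s['wrist_force']); print(s['eef_pos'],s['wrist_force']); robot.get_image('wrist')
"
```

```text
[648.24464576 157.06203507  98.12440213] [-1.64248581 -0.73264218  6.81283253]
[648.21643707 157.08864608  98.0837424 ] [-2.15522879  0.07266793  4.69559947]
[648.21270088 157.09164976  98.08164265] [-2.79655068 -0.27425374  6.35855574]
[648.23581534 157.11181953  98.09487972] [-2.37948956 -0.52416349  5.24752315]
```

The mean force is about 5.8 N at TCP z 98.1, around 7 mm down, so the key is well pressed. Releasing and withdrawing.

apply_moves([
  [0,0,-0.2],
  [0,0,-0.5],
  [0,0,-0.8],
  [0,0,-0.4],
  [0,0,0],
], turn=[0,0,0,0,0], gripper=[0,0,0,0,0])

```text
time: 13.12
eef_pos: [649.1, 157.3, 214.6]
tool_rot: [-3.141, -0.005, 0.026]
wrist_force: [-0.3, -0.6, -0.3]
grip_width: -0.1
```

apply_moves([
  [-0.8,0,0],
  [-0.6,0,0],
  [0,0,0],
  [0,0,0],
  [0,0,0],
], turn=[0,0,0,0,0], gripper=[0,0,0,0,0])

```text
time: 13.75
eef_pos: [564.9, 154.8, 211.0]
tool_rot: [3.141, 0.001, 0.026]
wrist_force: [0.1, 1.2, 0.3]
grip_width: -0.2
```

```bash
python3 w.py wrist4; python3 - <<'E'
from fit import *
im,P=cloud('wrist'); z=P[...,2]
dark=(im.max(2)<50)&(z>92)&(z<112)&(P[...,0]>615)&(P[...,0]<690)
k,l,s,_=cv2.connectedComponentsWithStats(dark.astype(np.uint8))
for i in range(1,k):
    if s[i,4]>60: print(s[i],P[l==i].mean(0))
E
```

```text
[564.897 154.794 210.985] [3.141 0.001 0.026]
magazine_rear 0.82 407 317 [390.999 -18.744  23.   ]
magazine_rear 0.75 332 206 [542.342  93.36   23.   ]
deck_end 0.6 328 267 [454.954  89.774   8.   ]
long_key_top 0.74 280 108 [646.918 156.227 105.   ]
round_key_top 0.9 362 109 [648.417  92.101 105.   ]
round_key_top 0.49 328 265 [510.211 108.74  105.   ]
square_key_top 0.65 441 108 [651.623  28.993 105.   ]
[ 270   76   22   60 1266] [648.413 156.678 105.511]
[343  92  30  30 695] [649.717  95.86  105.337]
[419  94  31  27 736] [651.424  34.952 104.895]
```

View pics/wrist4.png

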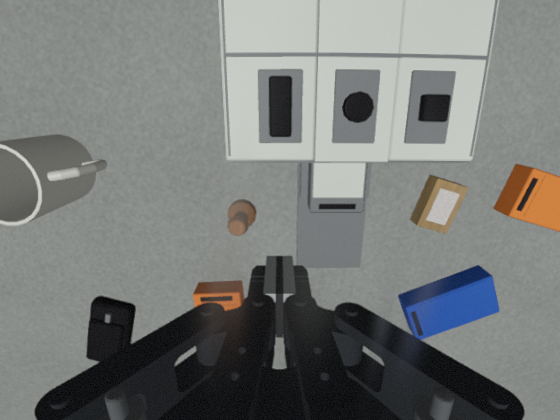

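The keys are all up at 105 mm, the magazine is home (335,206), and the stamp (240,215) and clip box (440,205) look undisturbed. Handing in.

```bash
python3 -c "
from plant import robot
print(robot.finish_job())"
```

```text
the job is handed in; nothing more can be done
None
```

The magazine is fully home and the long key was pressed once and came back up. The arm is withdrawn clear of everything and the job is handed in, at about 14 s of the 48 s allowed.

- **Magazine:** I pushed it in with shut fingertips until it met the stop. The tool stopped moving at x = 529.5 mm while the force rose to about 33 N, a brief overshoot after contact. The last picture put its rear face at about x = 542 mm against about 540 mm expected; the camera is good to about 2 mm.
- **Long key:** I pressed it about 7 mm down with roughly 5–7 N, under the 20 N limit, then let go.
- **Last checks:** All three key tops measured 105 mm high, so all are up. In the last picture the stamp and clip box looked unmoved. I did not re-measure the tape roll, mug, bottle, stapler or mouse, but the arm never came near them in contact.
- **Disagreements:** The networks sometimes ranked the blue or orange look-alikes as the magazine, and their first long-key position was off by 6–9 mm. I went by the picture and depth measurements instead. No check failed.

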